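Make up two service kits for the ion source

ROBOT

A 6-joint arm with a two-finger parallel gripper is mounted at the origin on the work surface. World frame = base frame: x ahead of the robot, y to its left, z up, the work surface at z = 0. Lengths are in m, angles in rad, forces in N, time in s.
With the tool pointing down it reaches from about 0.275 to 0.75 m from the base axis. Payload 10.2 kg.
Tool frame: the origin (TCP) lies midway between the tips of the shut fingers; the grasp point (between the pads) lies 19 mm behind it (env.hold_point_z is the distance from the TCP to the grasp point, in m); x points along the fingers, z is the direction in which the jaws open and shut, and the axes are right-handed (so a half turn about x gives the same grasp; the last joint's range is limited). The gripper opens to 85 mm and grips with 20 to 120 N. Pads are 22 mm wide; open, the fingers measure 114 mm over their backs; the gripper's body (76 mm by 85 mm) begins 54 mm behind the grasp point. The pads swing forward as they close: fully open they stand 13 mm farther back than shut.
Start: joints at [-1.345, 0.313, 1.498, -0, 1.331, -0.223], TCP at [0.228, -0.473, 0.231] pointing down, gripper open.
Joint ranges: [-2.94, 2.94], [-0.97, 2.17], [0.19, 2.56], [-1.23, 4.37], [0.02, 3.11], [-2.88, 2.88]. Speed limits (rad/s): [2.39, 2.39, 3.01, 3.14, 3.14, 3.14].

INTERFACE

Orientations are given as a unit quaternion [x, y, z, w].
In Python, from bench import env, kinematics, monitor, eyes, job gives the robot as it stands. The module is installed in compiled form; this text tells all that it offers. Calls block until the motion is done:
- env.reach(position, orientation): joint-space move of the TCP to a pose.
- env.movel(position, velocity=0.15, frame=None, guard=None): straight line of the TCP; frame=None keeps the orientation; velocity is the mean speed in m/s. With guard (N) it stops when the force on the tool has changed by that much, and returns True; else False.
- env.set_joints(angles): joint-space move.
- env.release() and env.close_gripper(effort=None): open the fingers fully, or close them until they stop; effort is the grip in N (None keeps the last).
- env.hold(seconds).
- kinematics.ik(position, orientation): joint angles nearest the present ones, or None.
- monitor.sense(): the state.
- eyes.grab_frame(name): name is "scene" or "top" or "wrist"; returns a dict with "frame" (400x640x3 uint8, red, green, blue), "mtx" (3x3 intrinsics, pixels), "view" (4x4, takes a point from world to camera coordinates). Camera axes: x right, y down, z forward; pixel columns grow to the right and rows downward; lengths in m; the calibration is good to about 2 mm. A picture is of the moment at which its call begins. There is no depth.
A pose or a line that the arm cannot do raises env.MotionError and nothing moves.
- job.hand_in(): hands the job in, once; it reports no verdict.
The state is a dict: "clock": time; "joints": joint angles; "qvel": joint speeds; "joint_efforts": joint torques, N m; "position": TCP position; "ee_rot": TCP orientation; "contact_force": force on the tool from outside, world axes, zero at the start; "ft_torque": the same for the moment, N m; "finger_gap": opening from 0.0 (shut) to 1.0 (fully open).
Only numpy, scipy, OpenCV 4.12 (cv2) and the standard library are available. Lean on these libraries where they do the work, as an engineer would, in place of code of your own. Each camera call takes 0.05 s, during which the arm holds its last target.

TASK

Make up the two service kits, one item to a pocket, each standing upright on the pocket's floor: the red plug, the white ceramic sleeve and the blue fitting go in the yellow three-pocket tray (any pocket), and the white-capped amber bottle from the carton and the green fitting go in the grey two-pocket tray (either pocket). Leave the yellow fitting and the black-capped bottle where they stand, and let go of everything at the end.

Things in the scene. Friction and masses are not known exactly. Their poses are not given: they have to be found in the camera images.
- plug_mid (a point): red high-voltage plug: upright red cylinder 28 mm in diameter, standing on a knurled steel collar 36 mm in diameter and 16 mm high; 50 mm high in all, about 70 g. This point is its centre, 25 mm above its underside; own z up.
- sleeve_mid (a point): white ceramic insulator sleeve: upright tube, outside diameter 40 mm, bore 20 mm, 48 mm high, about 80 g. This point is its centre, 24 mm above its underside; own z up.
- blue_fitting_mid (a point): blue hand-tight fitting: upright knurled blue cylinder 28 mm in diameter, standing on a beige foot flange 34 mm in diameter and 10 mm high; 48 mm high in all, about 40 g. This point is its centre, 24 mm above its underside; own z up.
- green_fitting_mid (a point): green hand-tight fitting: upright knurled green cylinder 28 mm in diameter, standing on a beige foot flange 34 mm in diameter and 10 mm high; 48 mm high in all, about 40 g. This point is its centre, 24 mm above its underside; own z up.
- yellow_fitting_mid (a point): yellow hand-tight fitting: upright knurled yellow cylinder 28 mm in diameter, standing on a beige foot flange 34 mm in diameter and 10 mm high; 48 mm high in all, about 40 g. This point is its centre, 24 mm above its underside; own z up. Not wanted: stays where it is.
- white_cap_bottle_mid (a point): amber glass bottle with a white screw cap, standing in an end cell of the carton: body 36 mm in diameter with a white label band, cap 28 mm in diameter from 54 mm to 76 mm above its underside; 76 mm high in all, about 70 g. This point is its centre, 38 mm above its underside; own z up.
- black_cap_bottle_mid (a point): amber glass bottle with a black screw cap, standing in an end cell of the carton: body 36 mm in diameter with a white label band, cap 28 mm in diameter from 54 mm to 76 mm above its underside; 76 mm high in all, about 70 g. This point is its centre, 38 mm above its underside; own z up. Not wanted: stays where it is, in the other end cell.
- carton: cardboard carton, open on top, fixed to the bench, 66 mm (own x) by 172 mm (own y), 48 mm high, walls, dividers and floor 4 mm thick; two dividers as high as the walls make three cells in a row along its own y, at about -56, 0 and +56 mm. The bottles stand in the two end cells with their caps above the walls; the middle cell is empty. Origin at the centre of its underside on the bench; z up.
- yellow_tray: yellow open tray, fixed to the bench, 68 mm (own x) by 196 mm (own y), 14 mm high, walls, dividers and floor 4 mm thick; 3 square pockets, 60 mm inside, in a row along its own y at -64, 0 and +64 mm, x = 0. Origin at the centre of its underside on the bench; z up.
- grey_tray: grey open tray, fixed to the bench, 68 mm (own x) by 132 mm (own y), 14 mm high, walls, dividers and floor 4 mm thick; 2 square pockets, 60 mm inside, in a row along its own y at -32 and +32 mm, x = 0. Origin at the centre of its underside on the bench; z up.

How it is judged:
At the end, for the whole second after the job is handed in: Yellow tray: plug, sleeve, blue fitting; grey tray: white-capped bottle, green fitting; one to a pocket, any order. Each centre within its 60 mm pocket, on the floor (height within 5 mm), upright within 0.12 rad, at rest (below 20 mm/s) (x of plug_mid in the frame of yellow_tray between -0.03 and 0.03 m and z of plug_mid in the frame of yellow_tray between 0.024 and 0.034 m and angle between each of plug_mid, sleeve_mid, blue_fitting_mid, white_cap_bottle_mid, green_fitting_mid's own z axis and vertical below 0.12 rad and linear speed of each of plug, sleeve, blue_fitting, white_cap_bottle, green_fitting below 0.02 m/s and x of sleeve_mid in the frame of yellow_tray between -0.03 and 0.03 m and z of sleeve_mid in the frame of yellow_tray between 0.023 and 0.033 m and x of blue_fitting_mid in the frame of yellow_tray between -0.03 and 0.03 m and z of blue_fitting_mid in the frame of yellow_tray between 0.023 and 0.033 m and (y of plug_mid in the frame of yellow_tray between -0.094 and -0.034 m or y of sleeve_mid in the frame of yellow_tray between -0.094 and -0.034 m or y of blue_fitting_mid in the frame of yellow_tray between -0.094 and -0.034 m) and (y of plug_mid in the frame of yellow_tray between -0.03 and 0.03 m or y of sleeve_mid in the frame of yellow_tray between -0.03 and 0.03 m or y of blue_fitting_mid in the frame of yellow_tray between -0.03 and 0.03 m) and (y of plug_mid in the frame of yellow_tray between 0.034 and 0.094 m or y of sleeve_mid in the frame of yellow_tray between 0.034 and 0.094 m or y of blue_fitting_mid in the frame of yellow_tray between 0.034 and 0.094 m) and x of white_cap_bottle_mid in the frame of grey_tray between -0.03 and 0.03 m and z of white_cap_bottle_mid in the frame of grey_tray between 0.037 and 0.047 m and x of green_fitting_mid in the frame of grey_tray between -0.03 and 0.03 m and z of green_fitting_mid in the frame of grey_tray between 0.023 and 0.033 m and (y of white_cap_bottle_mid in the frame of grey_tray between -0.062 and -0.002 m or y of green_fitting_mid in the frame of grey_tray between -0.062 and -0.002 m) and (y of white_cap_bottle_mid in the frame of grey_tray between 0.002 and 0.062 m or y of green_fitting_mid in the frame of grey_tray between 0.002 and 0.062 m)); the robot touches nothing.
It fails at once if the yellow fitting was moved (more than 25 mm) or knocked over (distance of yellow_fitting_mid from where it was at the start of the episode above 0.025 m or angle between yellow_fitting_mid's own z axis and vertical above 0.6 rad).
It fails at once if the black-capped bottle was moved (more than 25 mm) or knocked over (distance of black_cap_bottle_mid from where it was at the start of the episode above 0.025 m or angle between black_cap_bottle_mid's own z axis and vertical above 0.6 rad).
It also fails if it takes over 128 s, if anything falls off the work surface, if the arm or the gripper's body presses on something with over 40 N, if the wrist force passes 120 N, or if a joint passes its speed limit or range.

## Working session

There is one attempt and no reset: what is moved stays moved. The work goes in short steps, each a Python script; the robot and the scene stay as the last script left them, time stands still between calls to the robot, and variables do not carry over. Pictures are saved under pics/ and viewed, and the job is handed in when it is done.

```bash
mkdir -p pics; python3 - <<'E'
from bench import env, kinematics, monitor, eyes, job
import cv2
for n in ("scene","top","wrist"):
    d=eyes.grab_frame(n); cv2.imwrite(f"pics/a_{n}.png",d["frame"][:,:,::-1])
    import numpy as np
    print(n,np.round(d["mtx"],1).tolist(),np.round(d["view"],3).tolist())
s=monitor.sense();print(s["clock"],s["ee_rot"],s["finger_gap"],env.hold_point_z)
E
```

```text
scene [[495.9, 0.0, 325.6], [0.0, 495.9, 196.8], [0.0, 0.0, 1.0]] [[-0.691, 0.723, 0.002, 0.376], [0.568, 0.545, -0.617, -0.228], [-0.447, -0.426, -0.787, 1.283], [0.0, 0.0, 0.0, 1.0]]
top [[501.5, 0.0, 307.8], [0.0, 501.5, 199.6], [0.0, 0.0, 1.0]] [[0.015, -1.0, 0.026, -0.065], [-0.982, -0.019, -0.186, 0.515], [0.187, -0.023, -0.982, 1.083], [0.0, 0.0, 0.0, 1.0]]
wrist [[306.4, 0.0, 326.7], [0.0, 306.4, 202.2], [0.0, 0.0, 1.0]] [[0.434, -0.901, -0.001, -0.523], [-0.856, -0.412, 0.312, -0.04], [-0.281, -0.134, -0.95, 0.381], [0.0, 0.0, 0.0, 1.0]]
0.15 [ 0.37644051  0.59898154 -0.37594261  0.59848208] 0.9990173466280944 0.0187
```

View pics/a_top.png

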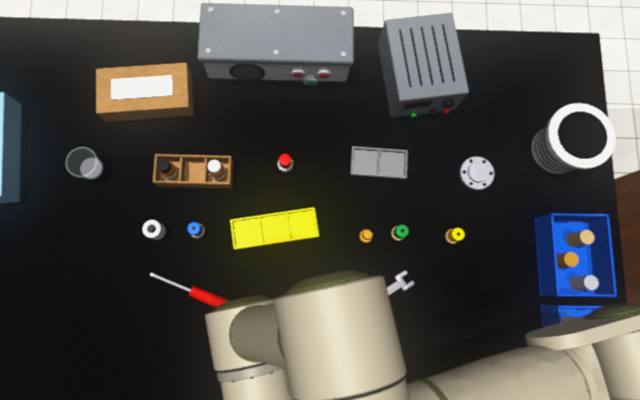

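View pics/a_scene.png

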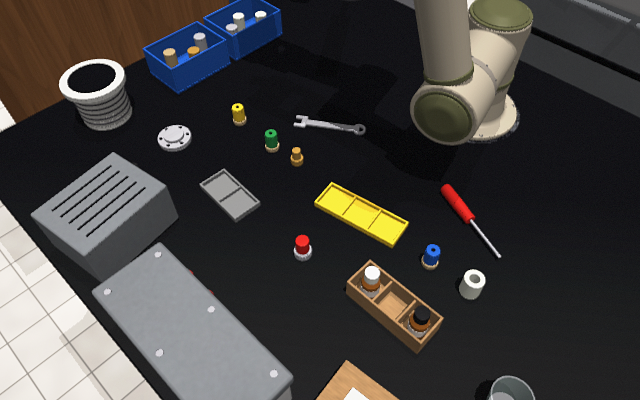

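View pics/a_wrist.png

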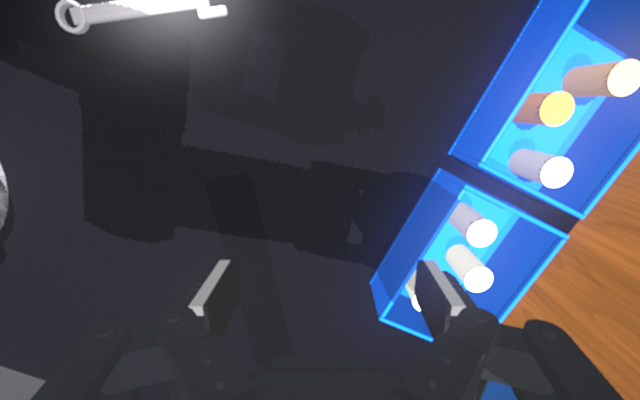

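The top view shows everything I need. The red plug is near (285,160), sleeve (153,229), blue (195,229), green (401,231) and yellow (456,234). The white-cap bottle is at (215,167), the yellow tray around (275,228) and the grey tray around (380,162). An unlisted brass piece sits at (366,236), next to the green fitting.

```bash
cat > h.py <<'E'
import numpy as np, cv2
from bench import env, kinematics, monitor, eyes, job
def ray(d,px,z):
    K,V=d["mtx"],d["view"]; R,t=V[:3,:3],V[:3,3]
    c=-R.T@t; v=R.T@np.linalg.solve(K,[px[0],px[1],1.0])
    return c+v*(z-c[2])/v[2]
def proj(d,p):
    q=d["view"][:3,:3]@np.asarray(p)+d["view"][:3,3]; q=d["mtx"]@q; return q[:2]/q[2]
def blobs(img,lo,hi,amin=15):
    h=cv2.cvtColor(img,cv2.COLOR_RGB2HSV); m=cv2.inRange(h,np.array(lo),np.array(hi))
    n,l,s,c=cv2.connectedComponentsWithStats(m)
    return m,[(s[i,4],c[i],s[i,:4]) for i in range(1,n) if s[i,4]>=amin],l
E
python3 - <<'E'
from h import *
d=eyes.grab_frame("top"); f=d["frame"]
np.save("top.npy",f)
c=f[140:260,130:330]; cv2.imwrite("pics/c1.png",cv2.resize(c[:,:,::-1],None,fx=4,fy=4,interpolation=cv2.INTER_NEAREST))
c=f[140:250,335:475]; cv2.imwrite("pics/c2.png",cv2.resize(c[:,:,::-1],None,fx=5,fy=5,interpolation=cv2.INTER_NEAREST))
for n,lo,hi in [("red",(0,150,60),(5,255,255)),("blue",(100,150,60),(125,255,255)),("green",(45,100,40),(85,255,255)),("yel",(24,140,80),(33,255,255)),("white",(0,0,170),(179,40,255)),("gray",(0,0,60),(179,40,165)),("brown",(5,80,60),(20,255,255))]:
    for a,ce,bb in blobs(f,lo,hi)[1]:
        if 60<ce[0]<520 and 130<ce[1]<260: print(n,a,np.round(ce,1),bb,np.round(ray(d,ce,0.048)[:2],4))
E
```

```text
red 144 [284.7 159.6] [278 153  14  15] [ 0.6087 -0.0024]
blue 160 [193.4 227.9] [186 221  16  14] [0.4474 0.1966]
green 175 [401.5 230.7] [394 224  16  14] [ 0.4493 -0.2681]
yel 2758 [273.8 227.8] [229 207  91  43] [0.4509 0.0182]
yel 156 [457.6 233.7] [451 227  14  14] [ 0.4449 -0.3948]
white 715 [477.  172.3] [461 157  33  32] [ 0.588  -0.4457]
white 49 [ 92.  168.2] [ 84 159  14  17] [0.579  0.4324]
white 126 [213.7 165.5] [208 160  13  12] [0.5913 0.1589]
white 23 [280.8 167.2] [278 163   8   8] [0.5905 0.0061]
white 193 [151.1 228.3] [142 220  19  18] [0.4448 0.2898]
gray 658 [ 85.  163.2] [ 65 146  38  33] [0.5905 0.4491]
gray 1220 [383.4 161.1] [350 146  58  33] [ 0.6099 -0.2295]
gray 174 [477.7 171.4] [459 156  36  34] [ 0.5902 -0.4475]
gray 54 [285.9 166.9] [277 160  17  12] [ 0.5915 -0.0056]
gray 25 [472.  177.6] [468 169  12  14] [ 0.5752 -0.4334]
gray 23 [171.9 175.7] [166 171  11   8] [0.5654 0.2518]
gray 124 [156.  230.7] [141 219  24  21] [0.4396 0.2788]
gray 51 [150.8 228.3] [147 225   9   8] [0.4448 0.2906]
brown 2049 [193.6 170.3] [152 153  80  35] [0.579  0.2038]
brown 27 [200.9 233.1] [196 224   9  15] [0.436  0.1794]
brown 142 [365.4 235.7] [359 229  15  14] [ 0.4367 -0.1867]
brown 65 [448.7 236.9] [445 228  12  16] [ 0.4372 -0.3744]
brown 24 [394.8 237.9] [391 234  10   7] [ 0.433  -0.2528]
```

View pics/c1.png

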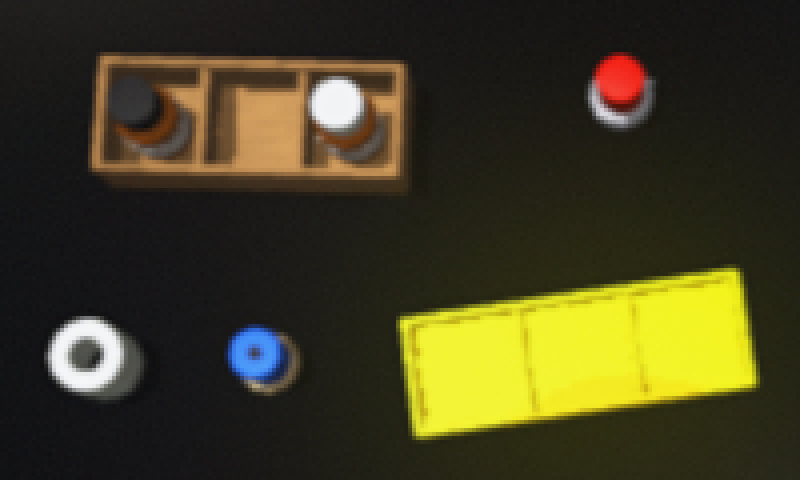

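View pics/c2.png

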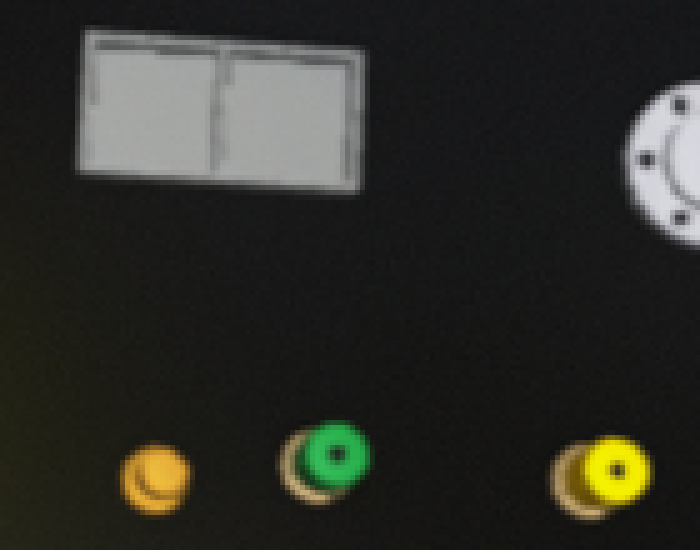

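```bash
python3 - <<'E'
from h import *
d=eyes.grab_frame("top"); f=d["frame"]
P={}
for n,px,z in [("plug",(284.7,159.5),.05),("sleeve",(151.2,228.3),.048),("blue",(193.4,227.9),.048),("green",(401.7,230.6),.048),("yellow",(457.7,233.7),.048),("bottle",(213.8,165.5),.080)]:
    P[n]=ray(d,px,z); print(n,np.round(P[n],4))
T={}
for n,lo,hi,L in [("ytray",(24,140,80),(33,255,255),(229,207)),("gtray",(0,0,60),(179,40,165),(350,146)),("carton",(5,80,60),(20,255,255),(152,153))]:
    m,bl,l=blobs(f,lo,hi,500)
    for a,ce,bb in bl:
        if (bb[0],bb[1])==L:
            sub=np.zeros_like(m); x,y,w,h=bb; sub[y:y+h,x:x+w]=m[y:y+h,x:x+w]
            pts=np.vstack([c.reshape(-1,2) for c in cv2.findContours(sub,cv2.RETR_EXTERNAL,cv2.CHAIN_APPROX_NONE)[0]])
            zz=.024 if n=="carton" else .007
            w=np.array([ray(d,p,zz)[:2] for p in pts],np.float32)
            r=cv2.minAreaRect(w*1000); c=cv2.boxPoints(r)
            e=max([(c[1]-c[0]),(c[2]-c[1])],key=np.linalg.norm); yaw=np.arctan2(-e[0],e[1]); yaw=(yaw+np.pi/2)%np.pi-np.pi/2
            print(n,np.round(r[0],1),np.round(r[1],1),round(yaw,3)); T[n]=(np.array(r[0])/1000,yaw)
g=eyes.grab_frame("scene"); im=g["frame"][:,:,::-1].copy(); im=cv2.resize(im,None,fx=2,fy=2,interpolation=cv2.INTER_CUBIC)
def mk(p): q=proj(g,p)*2+.5; cv2.drawMarker(im,tuple(int(round(v)) for v in q),(255,0,255),cv2.MARKER_CROSS,9,1)
for p in P.values(): mk(p)
for n,D in (("ytray",98),("gtray",66)):
    c,y=T[n]
    for sx in(-34,34):
        for sy in(-D,D): mk([c[0]+(np.cos(y)*sx-np.sin(y)*sy)/1e3,c[1]+(np.sin(y)*sx+np.cos(y)*sy)/1e3,.014])
cv2.imwrite("pics/s2.png",im[150:700,350:1050])
E
```

```text
plug [ 0.6083 -0.0024  0.05  ]
sleeve [0.4448 0.2897 0.048 ]
blue [0.4474 0.1967 0.048 ]
green [ 0.4496 -0.2686  0.048 ]
yellow [ 0.4449 -0.395   0.048 ]
bottle [0.583  0.1532 0.08  ]
ytray [456.6  19.5] [ 73.5 202.6] 0.168
gtray [ 619.3 -225.9] [137.   72.7] -0.055
carton [585.5 212.2] [183.1  78.9] -0.005
```

View pics/s2.png

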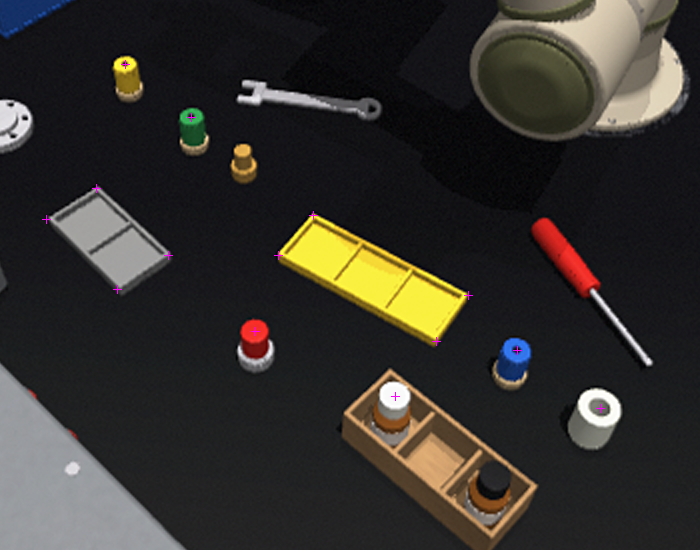

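Projected into the scene view, the top-camera estimates land on the objects and tray corners. I'll start with the green fitting.

```bash
cat >> h.py <<'E'
from scipy.spatial.transform import Rotation as Rn
YT=(np.array([.4566,.0195]),.168); GT=(np.array([.6193,-.2259]),-.055)
def quat(th):
    z=np.array([np.cos(th),np.sin(th),0]); x=np.array([0,0,-1.]); 
    return Rn.from_matrix(np.c_[x,np.cross(z,x),z]).as_quat()
def pocket(T,y):
    c,a=T; return c+y*np.array([-np.sin(a),np.cos(a)])
def best(p,th):
    o=[]
    for k in (th,th+np.pi):
        q=kinematics.ik(p,quat(k))
        if q is not None: o.append((abs(q[5]),k))
    return min(o)[1]
HI=.19
def st(m=""):
    s=monitor.sense(); print(m,"t",round(s["clock"],2),"gap",round(s["finger_gap"],3),"p",np.round(s["position"],4),"F",np.round(s["contact_force"],1))
def pick(xy,th,z,effort=40):
    th=best([*xy,HI],th); env.reach([*xy,HI],quat(th))
    env.movel([*xy,z],velocity=.2); st("down")
    env.close_gripper(effort); st("closed")
    env.movel([*xy,HI],velocity=.25); st("up")
def place(xy,th,z):
    c=[th,th+np.pi]; R0=Rn.from_quat(monitor.sense()["ee_rot"])
    th=min(c,key=lambda k:(R0.inv()*Rn.from_quat(quat(k))).magnitude())
    env.movel([*xy,HI],velocity=.3,frame=quat(th))
    env.movel([*xy,z+.02],velocity=.2); g=env.movel([*xy,z],velocity=.04,guard=8); st("placed g=%s"%g)
    env.release(); env.movel([*xy,HI],velocity=.3); st("out")
def shot(n,f):
    d=eyes.grab_frame(n); cv2.imwrite(f,d["frame"][:,:,::-1]); return d
E
python3 - <<'E'
from h import *
for xy,th in [((.4496,-.2686),0),((.6083,-.0024),0),((.4448,.2897),0),((.4474,.1967),0),((.583,.1532),0)]:
    for k in (0,np.pi):
        q=kinematics.ik([*xy,.19],quat(k)); print(xy,k,None if q is None else np.round(q,2))
E
python3 - <<'E'
from h import *
pick((.4496,-.2686),0,.017)
shot("wrist","pics/w_green.png")
E
```

```text
(0.4496, -0.2686) 0 [-0.76  0.35  1.56 -0.    1.23 -0.76]
(0.4496, -0.2686) 3.141592653589793 [-0.76  0.35  1.56 -0.    1.23  2.38]
(0.6083, -0.0024) 0 [-0.2   0.53  1.29 -0.    1.32 -0.2 ]
(0.6083, -0.0024) 3.141592653589793 None
(0.4448, 0.2897) 0 [ 0.36  0.36  1.54 -0.    1.24  0.36]
(0.4448, 0.2897) 3.141592653589793 [ 0.36  0.36  1.54 -0.    1.24 -2.79]
(0.4474, 0.1967) 0 [ 0.17  0.27  1.67 -0.    1.2   0.17]
(0.4474, 0.1967) 3.141592653589793 None
(0.583, 0.1532) 0 [ 0.06  0.52  1.31 -0.    1.32  0.06]
(0.583, 0.1532) 3.141592653589793 None
down t 2.48 gap 1.002 p [ 0.45   -0.2693  0.018 ] F [-0.3 -0.2 -0.2]
closed t 3.05 gap 0.319 p [ 0.4498 -0.2687  0.0174] F [-1.2  0.5  4.7]
up t 3.89 gap 0.311 p [ 0.4491 -0.2681  0.1885] F [ 0.6 -0.2 -0.9]
```

View pics/w_green.png

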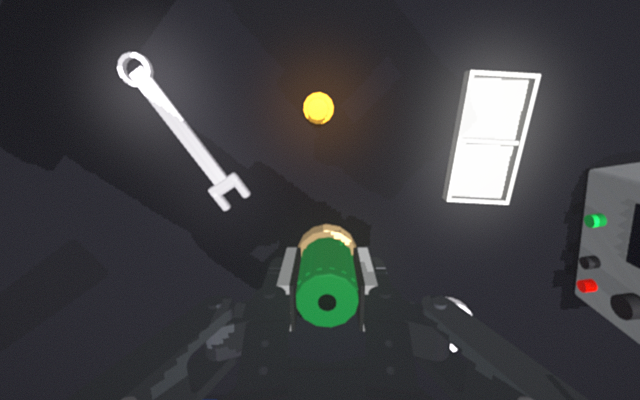

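The green fitting is held upright between the pads, with its top at about (327,300). Next it goes in the outer grey pocket.

```bash
python3 - <<'E'
from h import *
place(pocket(GT,-.032),GT[1],.0225)
pick((.6083,-.0024),0,.018)
shot("wrist","pics/w_plug.png")
shot("scene","pics/s_3.png")
E
```

```text
placed g=False t 6.18 gap 0.319 p [ 0.6176 -0.2579  0.0224] F [-0.3 -0.6 -0.3]
out t 7.49 gap 1.0 p [ 0.6172 -0.2576  0.1892] F [-0.1  0.  -1.2]
down t 9.5 gap 1.0 p [ 0.6091 -0.0028  0.0192] F [0.8 0.6 0.3]
closed t 10.07 gap 0.312 p [ 0.6085 -0.0024  0.0184] F [-0.6  0.   3.3]
up t 10.91 gap 0.316 p [ 0.6076 -0.0023  0.1883] F [ 1.3 -0.2 -2. ]
```

View pics/w_plug.png

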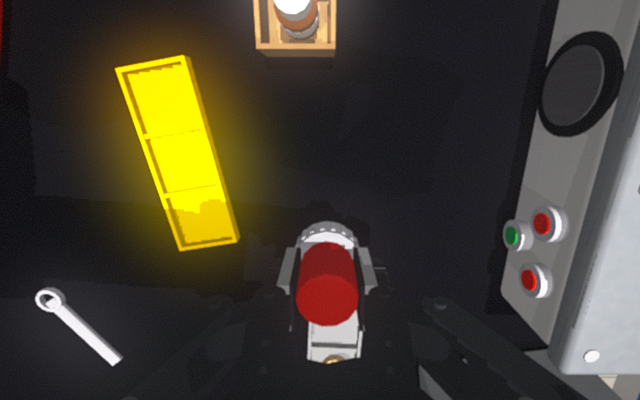

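View pics/s_3.png

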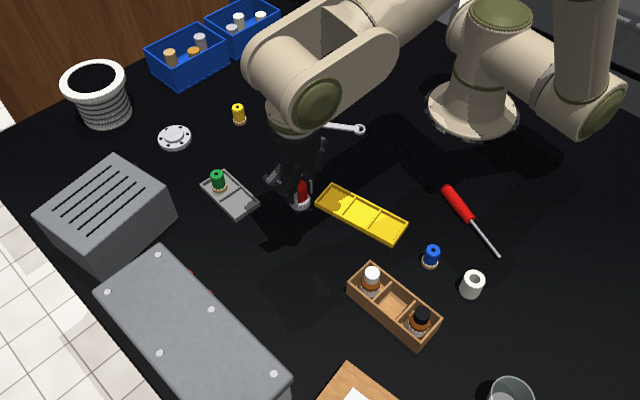

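The plug is held upright, and in the scene view the green fitting stands in its pocket at (217,180). Next the plug goes in the yellow tray's pocket at y = −64 mm, then the blue fitting is picked.

```bash
python3 - <<'E'
from h import *
place(pocket(YT,-.064),YT[1],.0235)
pick((.4474,.1967),0,.017)
shot("wrist","pics/w_blue.png")
E
```

```text
placed g=False t 13.18 gap 0.317 p [ 0.4674 -0.0436  0.0235] F [ 0.1 -0.1 -0.3]
out t 14.49 gap 0.997 p [ 0.4668 -0.0434  0.1892] F [ 0.1 -0.5 -0.9]
down t 16.46 gap 0.999 p [0.4481 0.1966 0.0179] F [-0.2  0.7 -0.1]
closed t 17.02 gap 0.314 p [0.4475 0.1968 0.0174] F [-1.1 -0.6  6.3]
up t 17.87 gap 0.316 p [0.4468 0.1966 0.1887] F [-0.1  0.8 -1.5]
```

View pics/w_blue.png

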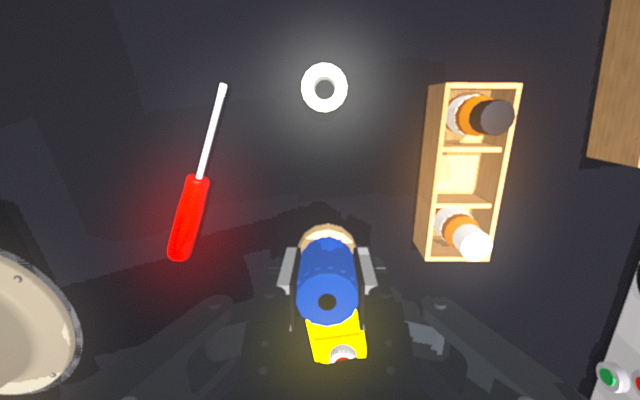

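The blue fitting is held upright. It goes in the middle pocket, and then I pick the sleeve.

```bash
python3 - <<'E'
from h import *
place(pocket(YT,0),YT[1],.0225)
pick((.4448,.2897),0,.013)
shot("wrist","pics/w_sl.png")
shot("scene","pics/s_4.png")
E
```

```text
placed g=False t 20.19 gap 0.315 p [0.4566 0.0195 0.0225] F [ 0.2 -0.6 -0.4]
out t 21.5 gap 1.0 p [0.4561 0.0196 0.1892] F [-0.1 -0.4 -0.4]
down t 23.58 gap 0.999 p [0.4456 0.2897 0.014 ] F [ 0.3  0.  -0.2]
closed t 24.07 gap 0.458 p [0.445  0.2898 0.0136] F [-1.6 -1.4  5.5]
up t 24.93 gap 0.461 p [0.4442 0.2894 0.1886] F [-0.9 -0.3 -0.5]
```

View pics/w_sl.png

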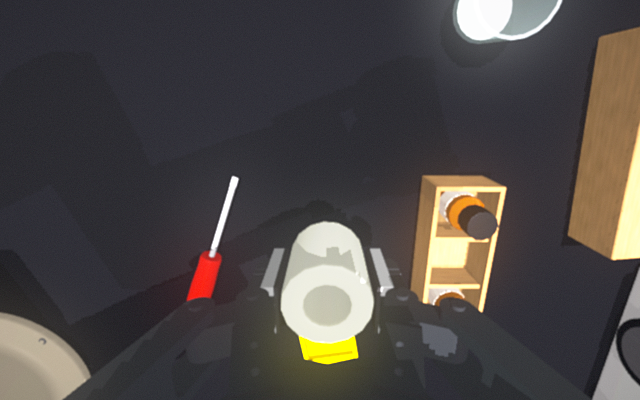

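View pics/s_4.png

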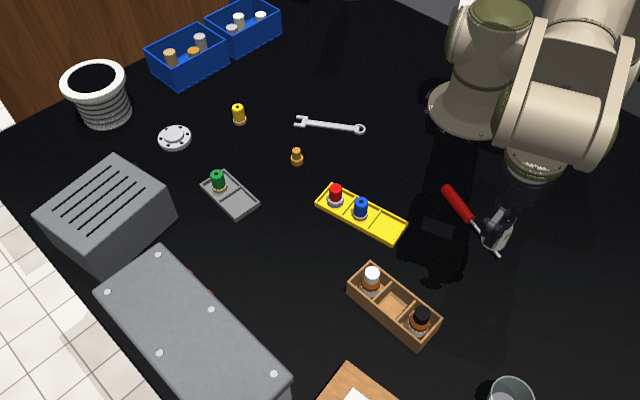

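The sleeve is held, and the plug and blue fitting stand in their pockets at (335,195) and (360,207). Next I place the sleeve and take the bottle by its cap, keeping the fingertips above the carton walls.

```bash
python3 - <<'E'
from h import *
place(pocket(YT,.064),YT[1],.0185)
pick((.583,.1532),0,.051)
shot("wrist","pics/w_bt.png")
shot("scene","pics/s_5.png")
E
```

```text
placed g=False t 27.43 gap 0.458 p [0.4459 0.0826 0.0184] F [ 0.1  0.2 -1.1]
out t 28.68 gap 1.001 p [0.4453 0.0826 0.1889] F [0.4 0.1 0. ]
down t 30.19 gap 0.999 p [0.5836 0.153  0.0525] F [1.  0.7 0.1]
closed t 30.76 gap 0.316 p [0.5828 0.1533 0.0515] F [-3.2  0.2  5. ]
up t 31.47 gap 0.313 p [0.5824 0.1531 0.1883] F [ 0.1 -0.7 -1.1]
```

View pics/w_bt.png

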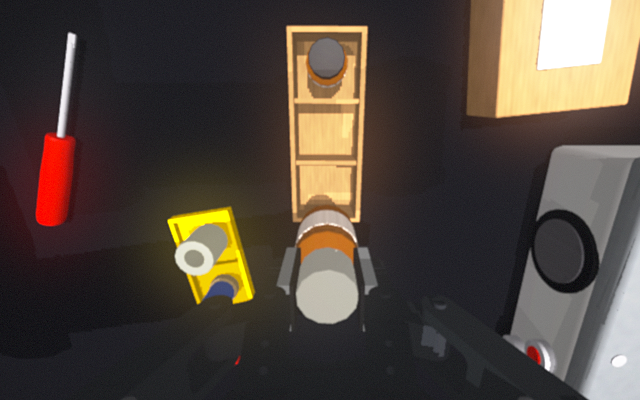

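View pics/s_5.png

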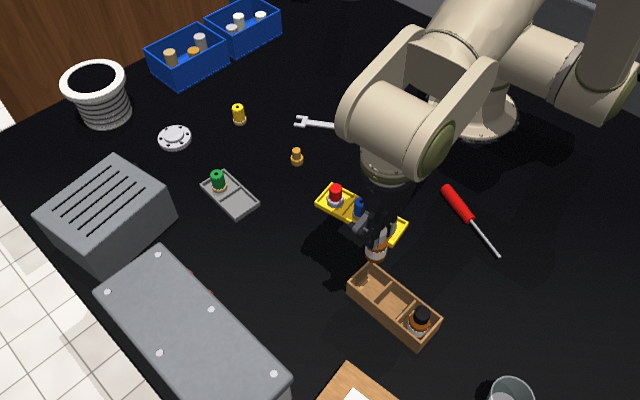

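The bottle hangs upright and clear of the carton, and the black-capped one hasn't moved. I'll place it in the inner grey pocket.

```bash
python3 - <<'E'
from h import *
place(pocket(GT,.032),GT[1],.0525)
env.reach([.40,-.05,.30],quat(best([.40,-.05,.30],0)))
env.set_joints([-1.345,.313,1.498,0,1.331,-.223]); st()
env.hold(.5)
d=shot("top","pics/t_end.png"); shot("scene","pics/s_end.png")
f=d["frame"]
for n,lo,hi,z in [("plug",(0,150,60),(5,255,255),.054),("blue",(100,150,60),(125,255,255),.052),("green",(45,100,40),(85,255,255),.052),("yel",(24,140,80),(33,255,255),.048),("white",(0,0,170),(179,40,255),.052)]:
    for a,ce,bb in blobs(f,lo,hi,60)[1]:
        if 60<ce[0]<520 and 130<ce[1]<260 and a<250:
            for nm,T in(("Y",YT),("G",GT)):
                zz=.080 if (n=="white" and nm=="G") else z
                v=ray(d,ce,zz)[:2]; e=v-T[0]; c,s=np.cos(T[1]),np.sin(T[1])
                print(n,a,np.round(ce,1),nm,np.round(v,4),"local",np.round([c*e[0]+s*e[1],-s*e[0]+c*e[1]],4))
E
python3 -c "
import cv2
a=cv2.imread('pics/t_end.png')[130:260,130:480];cv2.imwrite('pics/t_endz.png',cv2.resize(a,None,fx=2.2,fy=2.2,interpolation=2))
a=cv2.imread('pics/s_end.png')[80:360,180:480];cv2.imwrite('pics/s_endz.png',cv2.resize(a,None,fx=2,fy=2,interpolation=2))"
```

```text
placed g=False t 34.27 gap 0.317 p [ 0.6211 -0.194   0.0524] F [-0.3  0.3 -0.7]
out t 35.48 gap 1.002 p [ 0.6209 -0.1939  0.1899] F [-0.4 -0.3 -0.9]
 t 38.27 gap 0.996 p [ 0.2287 -0.4724  0.2314] F [ 0.7 -0.5 -0.6]
plug 101 [301.7 221.1] Y [ 0.4661 -0.0437] local [-0.0012 -0.0639]
plug 101 [301.7 221.1] G [ 0.4661 -0.0437] local [-0.163   0.1735]
blue 100 [273.8 225.4] Y [0.4557 0.0183] local [-0.0011 -0.001 ]
blue 100 [273.8 225.4] G [0.4557 0.0183] local [-0.1768  0.2349]
green 149 [394.9 158.7] Y [ 0.6151 -0.2555] local [ 0.1103 -0.2976]
green 149 [394.9 158.7] G [ 0.6151 -0.2555] local [-0.0026 -0.0298]
yel 157 [457.6 233.6] Y [ 0.445  -0.3948] local [-0.0808 -0.4065]
yel 157 [457.6 233.6] G [ 0.445  -0.3948] local [-0.1648 -0.1782]
white 126 [370.  151.8] Y [ 0.6304 -0.1982] local [ 0.1349 -0.2437]
white 126 [370.  151.8] G [ 0.6221 -0.1939] local [0.0011 0.0321]
white 186 [244.6 228.9] Y [0.4467 0.0827] local [0.0008 0.0639]
white 186 [244.6 228.9] G [0.4431 0.0798] local [-0.1928  0.2955]
```

View pics/t_endz.png

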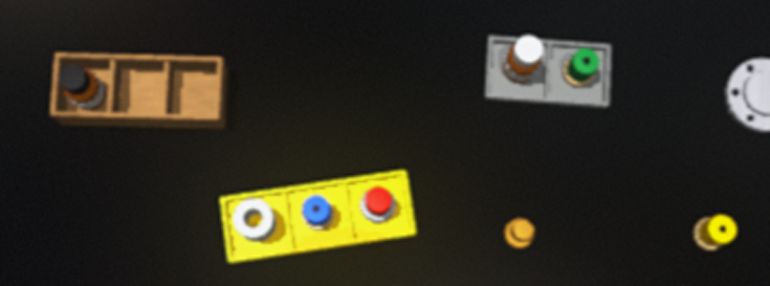

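View pics/s_endz.png

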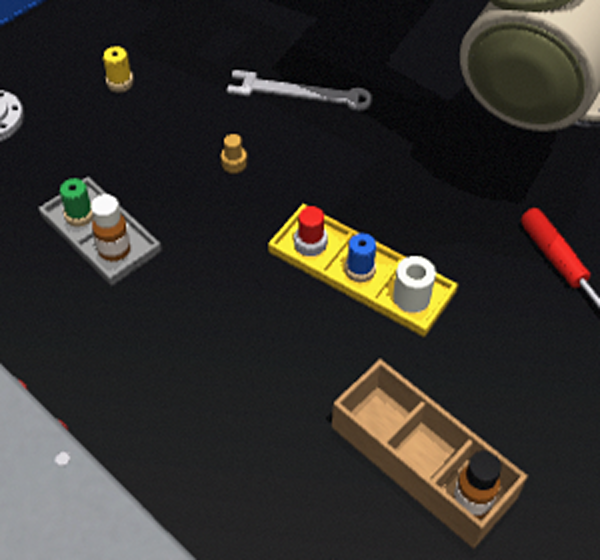

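All five items stand upright near the centres of their pockets, and the gripper is open and clear. The yellow fitting and the black-capped bottle look unmoved.

```bash
python3 -c "
from bench import job
print(job.hand_in())"
```

```text
the job is handed in; nothing more can be done
None
```

Both kits are made up and the job is handed in at about 39 s on the clock, out of 128 s. `job.hand_in()` gave no verdict.

- **Yellow tray:** plug, blue fitting and sleeve stand in the pockets at −64, 0 and +64 mm.
- **Grey tray:** the green fitting stands at −32 mm and the white-capped bottle at +32 mm.

**Last checks:**
- **Position:** in the final top view every item measured within about 3 mm of its pocket centre. That estimate relies on the trays' measured poses and a calibration good to about 2 mm.
- **Upright and seated:** in the top and scene pictures all five look upright on the pocket floors. I judged this by eye and did not measure tilt, height or speed.
- **Left alone:** the yellow fitting measured within 1 mm of its starting position. The black-capped bottle was checked only by eye and looks unmoved.
- **Robot:** the gripper is open, the arm is back at its start pose, and the wrist force was about 1 N. No guarded descent was triggered, and the readings I took at each step never went above about 7 N.

No check failed or disagreed.

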